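# Park the carving handpiece and preset the speed dial

### The job

Get the carving station ready for the next cutter: first press the handpiece that lies loose on the bench sideways into the free spring clip of the rack until it snaps fully home on its straight barrel, nose pointing the same way as its two neighbours. Then turn the control unit's speed dial up from wherever it was left to the fifth stop above off, without running past that stop because the cutter cannot take a higher speed. Leave the two parked handpieces and everything else on the bench where they are.

Things in the scene. Friction and masses are not known exactly. Their poses are not given: they have to be found in the camera images.
- handpiece_mid (a point): The loose handpiece, on the bench: round aluminium barrel 18 mm across, 100 mm long, about 0.12 kg; tapered steel nose at one end, its tip 84 mm from the barrel's middle; black hexagonal cap at the other, 12 mm long, 18 mm across flats (it does not roll), with a short stub. This point: middle of the barrel, on its axis, 9 mm above the bench at the start; x along the barrel to the nose, z up.
- handpiece_nose (a point): Point on the loose handpiece's axis near its nose tip, 80 mm from the barrel's middle.
- rack: Handpiece rack: wooden base 110 x 250 mm, 6 mm thick, fixed on the bench, with two low aluminium rails (tops 16 mm above the bench). Three clips stand on it side by side, 70 mm apart along y; two are filled and which one is free varies. Origin: middle of the underside; x away from the robot, y left.
- clip_free_seat (a point): Where the middle of the barrel lies once home in the free clip, 37 mm above the bench; x along the barrel, to where the neighbours' noses point, z up. The clip is two pairs of spring jaws, 34 mm before and 34 mm behind this point, each 10 mm long in x, facing each other across y. Between the pairs, 56 mm free in x, is only a flat strap 10 mm wide; beside it 31 mm free below this point for fingers.
- clip_free: The free clip itself; origin 21 mm below the seat point. Its jaws open upward: flared lips, 31 mm apart at the top (15 mm above the seat point) and 13.5 mm at the throat. A barrel laid on them rests with its axis about 14 mm above the seat point; pressed straight down with about 7 N it spreads them, snaps onto its bed and stays within 1 mm of the seat point. Pulling it out takes about 9 N.
- stored_b_mid (a point): Handpiece like the loose one, parked in a filled clip; middle of its barrel, 37 mm above the bench, x to its nose. Leave alone.
- stored_c_mid (a point): Handpiece with a thinner nose, parked in the other filled clip; middle of its barrel, 37 mm above the bench, x to its nose. Leave alone.
- unit: Control unit: grey steel case 180 mm wide, 200 mm deep, 115 mm high, fixed on the bench. Its front panel slopes 35 degrees, from 35 mm high at the front edge (towards the robot) up to the flat top. Nothing on the panel but the dial stands higher than 7 mm. Origin: middle of the underside; x to its back, y left.
- dial_grip (a point): Speed dial, the only knob on the panel: black disc 45 mm across, on it a finger bar 12 mm thick and 37 mm long, 8 to 27 mm above the panel, one end pointed with a white line. This point: on the axis, half-way up the bar. z: the axis, outward, 35 degrees from vertical, leaning to the robot. The frame turns with the dial: the pointed end lies along (-0.5, 0.866, 0) in it.
- dial (a joint): Turn of the dial, rad: 0 at off, growing clockwise seen from outside. Nine stops 0.5236 rad apart, 0 to 4.189; it springs into the nearest and leaves it at about 0.12 N m. Nine white marks on the panel, off (lower left) long and broad. At stop 4 the pointed end points straight up the slope, at stop 5 (2.618) 30 degrees right of that. Found at off or at stop 1, 2 or 3.
- knife: Carving knife with a wooden handle, 170 mm long, 22 mm high; origin below the handle's front end. A bystander: leave it in its place.
- sanding_block: Cork sanding block, 70 x 110 x 29 mm; origin: middle of its underside. A bystander: leave it in its place.
- pencil: Pencil lying on top of the control unit, 165 mm long, 8 mm thick; origin: middle of its underside. A bystander: leave it in its place.
- wire_brush: Wire brush with a wooden back, 230 mm long, 26 mm wide, 22 mm high; origin on its underside. A bystander: leave it in its place.
- burr_jar: Small glass jar with a metal lid, 52 mm in diameter, 73 mm high; origin: middle of its underside. A bystander: leave it in its place.
- mallet: Wooden mallet lying on its side, head 70 x 120 x 72 mm, handle 170 mm; origin on its underside, at the head's end of the handle. A bystander: leave it in its place.
Things that resemble listed ones, but are neither listed nor needed, are in the scene too. Leave any blue look-alike of the part that bears handpiece_mid alone.

How it is judged:
By the outcome, as a careful person would: the job done as asked, in the order asked, and still so for the second after the job is handed in, with the robot touching nothing.
It also fails if it takes over 64 s, if anything falls off the work surface, if the arm or the gripper's body presses on something with over 40 N, if the wrist force passes 120 N, or if a joint passes its speed limit or range.

### The arm

A 6-joint arm with a two-finger parallel gripper is mounted at the origin on the work surface. World frame = base frame: x ahead of the robot, y to its left, z up, the work surface at z = 0. Lengths are in m, angles in rad, forces in N, time in s.
With the tool pointing down it reaches from about 0.375 to 0.9 m from the base axis. Payload 3.1 kg.
Tool frame: the origin (TCP) lies at the very end of the fingers, on their centre line; the grasp point (between the pads) lies 19 mm behind it; z points along the fingers, y is the line along which they close (so a half turn about z gives the same grasp; the last joint's range is limited). The gripper opens to 85 mm and grips with 20 to 120 N. Pads are 22 mm wide; open, the fingers measure 114 mm over their backs; the gripper's body (76 mm by 85 mm) begins 54 mm behind the grasp point. The pads swing forward as they close: fully open they stand 13 mm farther back than shut.
Start: joints at [-1.528, 0.527, 1.433, -0, 1.181, -0.178], TCP at [0.137, -0.61, 0.231] pointing down, gripper open.
Joint ranges: [-3.08, 3.08], [-0.75, 2.2], [0.22, 2.44], [-1.43, 4.57], [0, 2.65], [-2.85, 2.85]. Speed limits (rad/s): [2.79, 2.79, 3.14, 3.14, 3.14, 3.14].

### API

Orientations are given as a unit quaternion [w, x, y, z].
In Python, from station import readout, optics, job, finder gives the robot as it stands.
- The arm moves only by the tool move_arm, never from a script. Its arguments are lists of equal length, an entry for each row: "translation": the shift along the world's x, y, z in units of 25 mm (1.0 is 25 mm), a list of three; "twist": the turn, a rotation vector about the world's x, y, z in units of 8 degrees (1.0 is 8 degrees), a list of three; "fingers": the finger opening in mm, from 0 to 85.4. In form: {"translation": [[dx, dy, dz], ...], "twist": [[ax, ay, az], ...], "fingers": [fingers, ...]}. A call has 1 to 12 rows; each row is the pose to reach, as a shift and turn from the pose commanded when the call began; what a row does not reach only later rows make up. A row lasts 1/10 s, in which the tool goes at most 50 mm and 8.59 degrees, less where a joint would pass 70% of its speed; a pose out of reach is approached as far as the arm can. A call with a gripper value outside its range is refused whole. The fingers move at their own pace and stop on an object; "squeeze" is the grip in N (left out, the last holds). Time passes only in rows, so rows that repeat a pose let the fingers close. It gives the time, the measured TCP pose, the force and the opening at its end, in the units of the state.
- readout.state(): the state, without advancing time (a new reading comes with each control period).
- optics.read_camera(name): name is "side" or "top"; returns the picture (420x560x3 uint8, red, green, blue); there is no depth.
- optics.camera_model(name): a dict with "camera_matrix" (3x3 intrinsics, pixels), "k1" (the pictures are not rectified: a ray, as slopes to the right and down, at radius r is drawn at 1 + k1 r^2 times it, then the intrinsics apply), "rvec" (rotation vector, rad) and "tvec" (3), from world to camera coordinates, as OpenCV has them. Camera axes: x right, y down, z forward; pixel columns grow to the right and rows downward; lengths in m; the calibration is good to about 2 mm. A picture is of the moment at which its call begins. camera_model takes no time and is no camera call.
- job.hand_in(): hands the job in, once; it reports no verdict.
Trained networks look in the newest picture that a camera, given by its name, has taken for a name from the list of things; names that differ only in an ending like _2 or _b are one class to them, and where a whole thing is asked for, a point or a joint stands for the part that bears it (a point fixed in the world has none). Each returns a list of dicts, best first, with "p" (0 to 1); they miss things now and then, are a little off and sometimes report something else, mostly with a low value. They report only what shows in the picture. A call takes as long as a camera call. They do not tell look-alikes from the thing itself.
- finder.boxes_of(camera, label): "location" ([x, y, z] in m, in the coordinates of the camera as it stood for that picture, good to about 4 mm: the middle of the surface that is visible of it).
The state is a dict: "time_s": time; "qpos": joint angles; "dq": joint speeds; "joint_efforts": joint torques, N m; "tool_pos": TCP position; "orientation": TCP orientation; "force": force on the tool from outside, world axes, zero at the start; "torque": the same for the moment, N m; "finger_gap": finger opening in m.
Only numpy, scipy, OpenCV 4.12 (cv2) and the standard library are available. Lean on these libraries where they do the work, as an engineer would, in place of code of your own. Each camera call takes 0.05 s, during which the arm holds its last target. There are 200 camera calls.

## Working session

There is one attempt and no reset: what is moved stays moved. The work goes in short steps, Python scripts to look and compute and a tool call to move; the robot and the scene stay as the last step left them, time stands still between calls to the robot, and variables do not carry over. Pictures are saved under pics/ and viewed, on a budget of 10 in all, crops included, one or two more only if the job needs it, and the job is handed in when it is done.

Besides the shell and the picture viewer there is one more tool, called in YAML: its name, and indented under it one key for each argument. move_arm: Moves the arm, as the interface text tells. Its arguments: {"type":"object","properties":{"translation":{"type":"array","items":{"type":"array","items":{"type":"number"}}},"twist":{"type":"array","items":{"type":"array","items":{"type":"number"}}},"fingers":{"type":"array","items":{"type":"number"}},"squeeze":{"type":"number"}},"required":["translation","twist","fingers"]}

```bash
mkdir -p pics; ls; cat > h.py <<'E'
import numpy as np, cv2
from scipy.spatial.transform import Rotation as R
from station import readout, optics, job, finder
def cam(n):
    m=optics.camera_model(n); Rm=cv2.Rodrigues(np.array(m['rvec'],float))[0]; t=np.array(m['tvec'],float).ravel()
    return np.array(m['camera_matrix'],float),float(m['k1']),Rm,t
def c2w(n,p):
    K,k,Rm,t=cam(n); return Rm.T@(np.array(p)-t)
def proj(n,P):
    K,k,Rm,t=cam(n); c=(Rm@np.atleast_2d(P).T).T+t; s=c[:,:2]/c[:,2:]; s=s*(1+k*(s**2).sum(1,keepdims=True))
    return s@K[:2,:2].T+K[:2,2]
def ray(n,uv):
    K,k,Rm,t=cam(n); d=np.linalg.solve(K[:2,:2],np.array(uv,float)-K[:2,2]); s=d.copy()
    for _ in range(20): s=d/(1+k*(s@s))
    return -Rm.T@t, Rm.T@np.r_[s,1]
def onz(n,uv,z):
    o,d=ray(n,uv); return o+d*(z-o[2])/d[2]
def save(n,f,crop=None,scale=1):
    im=optics.read_camera(n)[:,:,::-1]
    if crop: im=im[crop[1]:crop[3],crop[0]:crop[2]]
    cv2.imwrite('pics/'+f,cv2.resize(im,None,fx=scale,fy=scale,interpolation=cv2.INTER_CUBIC))
E
python3 - <<'E'
from h import *
np.set_printoptions(precision=3,suppress=True)
s=readout.state();print(s)
for n in('top','side'):
    save(n,n+'0.png',scale=1.42)
    K,k,Rm,t=cam(n);print(n,-Rm.T@t,Rm[2],K[0,0])
    for l in ['handpiece_mid','handpiece_nose','rack','clip_free_seat','clip_free','stored_b_mid','unit','dial_grip','dial','mallet','wire_brush','knife']:
        try: print(l,[(round(d['p'],2),c2w(n,d['location']).round(3)) for d in finder.boxes_of(n,l)][:4])
        except Exception as e: print(l,e)
E
```

```text
pics
{'time_s': 0.0, 'qpos': array([-1.528,  0.528,  1.434,  0.   ,  1.181, -0.178]), 'dq': array([ 0.001,  0.001, -0.   ,  0.   , -0.001,  0.001]), 'joint_efforts': array([  0.   , -44.235, -17.802,  -0.   ,   0.008,  -0.   ]), 'tool_pos': array([ 0.137, -0.609,  0.23 ]), 'orientation': array([-0.001,  0.994,  0.11 ,  0.   ]), 'force': array([0.627, 0.008, 0.152]), 'torque': array([ 0.02 , -0.03 , -0.028]), 'finger_gap': 0.08553869542158983}
top [0.346 0.031 1.149] [ 0.178 -0.009 -0.984] 431.1588654611632
handpiece_mid [(0.95, array([ 0.338, -0.183,  0.017])), (0.61, array([0.324, 0.108, 0.018])), (0.54, array([ 0.437, -0.015,  0.019]))]
handpiece_nose [(0.92, array([ 0.44 , -0.019,  0.017])), (0.72, array([0.327, 0.109, 0.019])), (0.57, array([ 0.334, -0.186,  0.017]))]
rack [(0.84, array([ 0.648, -0.17 ,  0.008]))]
clip_free_seat [(0.71, array([ 0.652, -0.187,  0.024]))]
clip_free [(0.57, array([ 0.653, -0.185,  0.024])), (0.27, array([0.592, 0.233, 0.093]))]
stored_b_mid [(0.84, array([ 0.645, -0.244,  0.047]))]
unit [(0.73, array([0.633, 0.22 , 0.099]))]
dial_grip [(0.61, array(
[... 506 characters left out ...]
ce_nose [(0.83, array([0.331, 0.123, 0.017])), (0.72, array([ 0.336, -0.168,  0.02 ])), (0.61, array([ 0.442, -0.009,  0.015]))]
rack [(0.6, array([ 0.65 , -0.103,  0.008]))]
clip_free_seat [(0.43, array([ 0.66 , -0.181,  0.032]))]
clip_free [(0.45, array([ 0.657, -0.184,  0.035]))]
stored_b_mid [(0.71, array([0.701, 0.267, 0.119])), (0.59, array([ 0.647, -0.237,  0.041]))]
unit [(0.96, array([0.638, 0.288, 0.085]))]
dial_grip [(0.7, array([0.587, 0.245, 0.091]))]
dial [(0.56, array([0.585, 0.246, 0.09 ]))]
mallet [(0.62, array([0.543, 0.499, 0.056]))]
wire_brush [(0.72, array([ 0.645, -0.436,  0.018])), (0.48, array([ 0.375, -0.422,  0.012]))]
knife [(0.74, array([ 0.374, -0.426,  0.014]))]
```

View pics/top0.png

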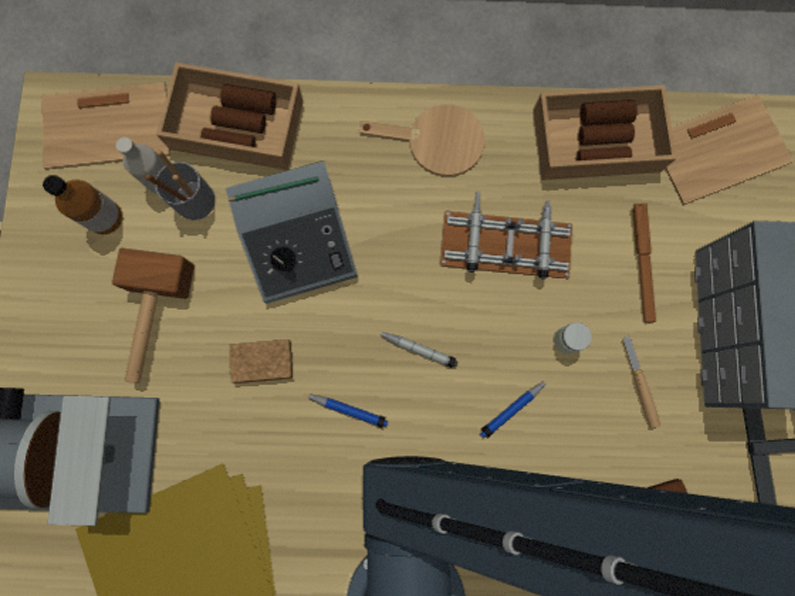

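View pics/side0.png

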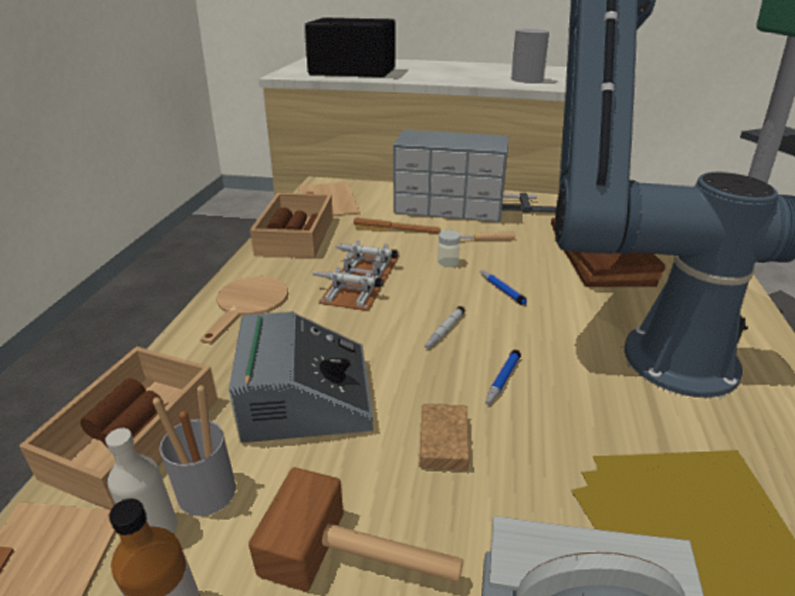

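```bash
python3 - <<'E'
from h import *
np.set_printoptions(precision=4,suppress=True)
t=optics.read_camera('top')[:,:,::-1]; s=optics.read_camera('side')[:,:,::-1]
np.save('t0.npy',t);np.save('s0.npy',s)
def c(im,x,y,w,h,f): return cv2.resize(im[y:y+h,x:x+w],(w*f,h*f),interpolation=cv2.INTER_CUBIC)
a=np.hstack([c(t,262,228,65,50,6),c(t,305,130,65,50,6)])
b=np.hstack([c(t,165,155,65,50,6),c(s,215,235,65,50,6)])
cv2.imwrite('pics/comp.png',np.vstack([a,b]))
E
```

```text
(no output)
```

View pics/comp.png

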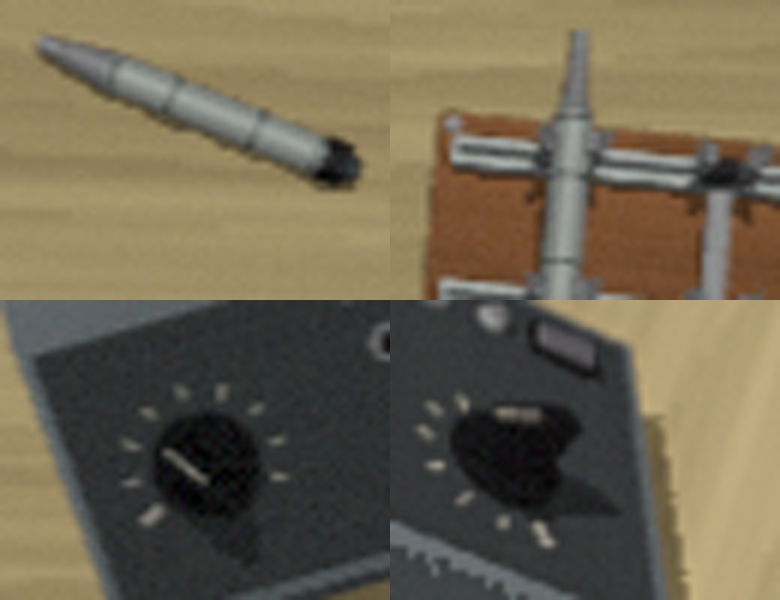

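```bash
python3 - <<'E'
from h import *
t=np.load('t0.npy');s=np.load('s0.npy')
def c(im,x,y,w,h,f): return cv2.resize(im[y:y+h,x:x+w],(w*f,h*f),interpolation=cv2.INTER_CUBIC)
a=np.hstack([c(t,305,130,100,70,4),c(s,215,160,100,70,4)])
b=np.hstack([c(s,290,205,50,50,6),c(t,155,110,100,75,4)])
cv2.imwrite('pics/comp2.png',np.vstack([a,np.pad(b,((0,0),(0,100),(0,0)))]))
E
```

```text
(no output)
```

View pics/comp2.png

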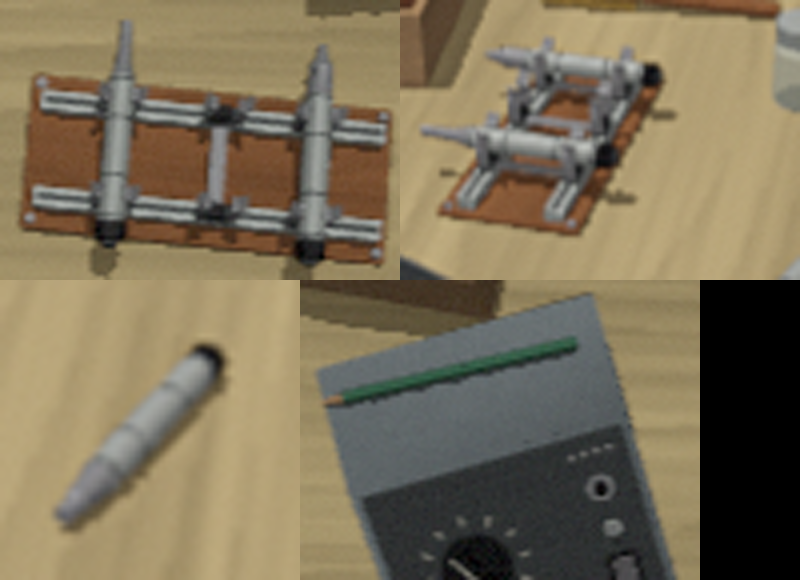

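```bash
cat > fit.py <<'E'
from h import *
from scipy.optimize import least_squares as LS
np.set_printoptions(precision=4,suppress=True)
def px(o,f,pts): return (np.array(pts,float)+.5)/f-.5+np.array(o)
def Rz(a): return R.from_euler('z',a).as_matrix()
def run(f,x0,tag,nm):
    r=LS(f,x0,loss='soft_l1'); e=f(r.x).reshape(-1,2); print(tag,r.x,'rms px',np.sqrt((e**2).mean())); print(nm, e.round(1).tolist()); return r.x
# handpiece
T=px((262,228),6,[(40,43),(113,72),(322,157)]); S=px((290,205),6,[(65,235),(97,185),(203,85)])
M=np.array([[.084,0,0],[.05,0,0],[-.05,0,0]])
def fh(p,c=None):
    W=M@Rz(p[2]).T+[p[0],p[1],.009]
    return np.r_[proj('top',W)-T,proj('side',W)-S].ravel()
if __name__=='__main__':
    run(fh,[.44,-.015,.9],'hand','')
    for n,o in(('top',T),('side',S)):
        run(lambda p:(proj(n,M@Rz(p[2]).T+[p[0],p[1],.009])-o).ravel(),[.44,-.015,.9],'hand '+n,'')
    # rack
    Tr=px((305,130),4,[(120,82),(108,222),(319,88),(310,240)]); Sr=px((215,160),4,[(87,137),(197,153),(145,60),(240,72)])
    N=np.array([[.05,.07,0],[-.05,.07,0],[.05,-.07,0],[-.05,-.07,0]])
    fr=lambda p:np.r_[proj('top',N@Rz(p[2]).T+[p[0],p[1],.037])-Tr,proj('side',N@Rz(p[2]).T+[p[0],p[1],.037])-Sr].ravel()
    q=run(fr,[.65,-.18,-.1],'seat','')
    print('seat pred in top crop',(proj('top',[q[0],q[1],.022])-[305,130]+.5)*4)
    # unit: p=ux,uy,yaw,ds,dy,r
    i=np.arange(1,9); a=(i-4)*np.pi/6
    Tm=px((165,155),6,np.array([(132,483),(130,445),(148,412),(181,392),(221,392),(257,408),(277,440),(279,477)])-[0,300])
    Sm=px((215,235),6,np.array([(503,522),(466,498),(436,465),(427,432),(435,408),(462,402)])-[390,300])
    C=px((155,110),4,np.array([(360,498),(620,425),(592,294),(318,372)])-[300,280])
    th=np.radians(35); u=np.array([np.cos(th),0,np.sin(th)]); n=np.array([-np.sin(th),0,np.cos(th)]); base=np.array([-.1,0,.035]); b=.08/np.tan(th)
    def U(p,L): return L@Rz(p[2]).T+[p[0],p[1],0]
    def mk(p): return base+np.outer(p[3]+p[5]*np.cos(a),u)+np.outer(p[4]-p[5]*np.sin(a),[0,1,0])
    corners=np.array([[-.1+b,.09,.115],[-.1+b,-.09,.115],[.1,-.09,.115],[.1,.09,.115]])
    def fu(p):
        W=U(p,mk(p)); return np.r_[proj('top',W)-Tm,proj('side',W[:6])-Sm,proj('top',U(p,corners))-C].ravel()
    p=run(fu,[.64,.22,.25,.07,0,.03],'unit','')
    d=base+p[3]*u+[0,p[4],0]; print('axis at panel',U(p,d),'dial_grip',U(p,d+.0175*n))
    print('axis dir',Rz(p[2])@n,'up',Rz(p[2])@u)
    lt=px((165,155),6,[(165,152),(207,182)])
    for ang in range(5):
        al=(ang-4)*np.pi/6
        pts=np.array([d+.027*n+r*(np.cos(al)*u-np.sin(al)*np.array([0,1,0])) for r in (0.0,.02)])
        print(ang,((proj('top',U(p,pts))-[165,155]+.5)*6).round(0).tolist(),((proj('side',U(p,pts))-[215,235]+.5)*6).round(0).tolist())
    np.save('unit.npy',p)
E
python3 fit.py
```

```text
hand [ 0.4404 -0.0239  1.2067] rms px 0.5581834932243492
 [[0.3, -0.1], [0.0, -0.0], [0.3, 0.3], [-0.3, -0.2], [0.6, 1.5], [-0.6, 0.6]]
hand top [ 0.4407 -0.0234  1.2128] rms px 0.10523265325692437
 [[0.1, -0.0], [-0.2, -0.0], [0.1, 0.0]]
hand side [ 0.44   -0.0268  1.1953] rms px 0.6127529733053754
 [[-0.3, -1.0], [0.6, 0.9], [-0.2, 0.1]]
seat [ 0.6486 -0.1802 -0.049 ] rms px 1.7393326844252592
 [[-1.3, -0.7], [-0.3, 0.5], [0.9, 1.7], [1.9, -0.0], [-4.0, 0.7], [0.3, 0.6], [-4.5, -0.5], [1.0, -0.3]]
seat pred in top crop [[211.8246 165.1517]]
unit [0.6415 0.2198 0.3146 0.0727 0.0299 0.0319] rms px 0.7310791833211558
 [[-0.2, -0.1], [-0.3, 0.1], [-0.3, 0.1], [-0.1, 0.2], [-0.1, 0.0], [-0.2, 0.3], [-0.1, 0.2], [-0.2, 0.1], [0.4, -0.2], [-0.0, -0.4], [0.1, -0.5], [-0.1, -0.5], [0.2, -0.3], [0.2, -0.5], [-3.0, -0.2], [2.3, -1.6], [0.2, 0.0], [-0.7, -0.5]]
axis at panel [0.5938 0.2357 0.0767] dial_grip [0.5842 0.2326 0.091 ]
axis dir [-0.5454 -0.1775  0.8192] up [0.7789 0.2535 0.5736]
0 [[204.0, 185.0], [171.0, 218.0]] [[152.0, 112.0], [178.0, 153.0]]
1 [[204.0, 185.0], [157.0, 198.0]] [[152.0, 112.0], [155.0, 147.0]]
2 [[204.0, 185.0], [156.0, 175.0]] [[152.0, 112.0], [130.0, 132.0]]
3 [[204.0, 185.0], [168.0, 154.0]] [[152.0, 112.0], [112.0, 111.0]]
4 [[204.0, 185.0], [189.0, 141.0]] [[152.0, 112.0], [104.0, 90.0]]
```

```bash
cat > fit2.py <<'E'
from fit import *
A=px((305,130),4,[(108,222),(310,240),(322,45)]); NA=np.array([[-.05,.07,.037],[-.05,-.07,.037],[.084,-.07,.037]])
Sd=px((215,160),4,[(197,153),(240,72)]); NS=np.array([[-.05,.07,.037],[-.05,-.07,.037]])
C=px((305,130),4,[(38,75),(391,108),(381,263),(22,228)])
def W(p,L): return L@Rz(p[2]).T+[p[0],p[1],0]
def cr(p): return np.array([[.055+p[3],.125+p[4],.006],[.055+p[3],-.125+p[4],.006],[-.055+p[3],-.125+p[4],.006],[-.055+p[3],.125+p[4],.006]])
f=lambda p:np.r_[proj('top',W(p,NA))-A,proj('side',W(p,NS))-Sd,proj('top',W(p,cr(p)))-C].ravel()
q=run(f,[.65,-.18,-.1,0,0],'seat','')
for n,z in(('top',.022),('side',.022)):print((proj(n,[[q[0]+r*np.cos(q[2]),q[1]+r*np.sin(q[2]),z] for r in(-.034,.034)])-[[305,130],[215,160]][n=='side']+.5)*4+[[0,0],[400,0]][n=='side'])
E
python3 fit2.py
```

```text
seat [ 0.6498 -0.1787 -0.0628  0.001  -0.0022] rms px 0.7146716776658598
 [[-1.1, -0.4], [1.1, -0.1], [0.4, 0.4], [-0.5, 0.9], [0.7, 0.0], [-1.4, -0.1], [0.5, -0.2], [1.4, -0.1], [-0.5, 0.4]]
[[206.6486 212.2338]
 [212.4262 115.0374]]
[[601.1658 127.0997]
 [519.1029 116.7103]]
```

```bash
python3 - <<'E'
from h import *
def c(im,n,x,y,w,h,f,o):
    q=cv2.resize(im[y:y+h,x:x+w],(w*f,h*f),interpolation=cv2.INTER_CUBIC)
    for (X,Y,yaw,z) in o:
        for sx in (-.034,.034):
            P=[X+sx*np.cos(yaw),Y+sx*np.sin(yaw),z]; u=(proj(n,P)[0]-[x,y]+.5)*f
            cv2.circle(q,tuple(int(v) for v in u),2,(0,255,0),-1)
    return q
t=np.load('t0.npy');s=np.load('s0.npy')
o=[(.6498,-.1787,-.0628,.022)]
y=-.0628
for k in(.07,-.07): o.append((.6498-k*np.sin(y),-.1787+k*np.cos(y),y,.046))
cv2.imwrite('pics/rk.png',np.vstack([c(t,'top',308,132,96,68,8,o)[:,:],])); 
cv2.imwrite('pics/rk2.png',c(s,'side',215,160,70,65,9,o))
E
```

```text
(no output)
```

View pics/rk.png

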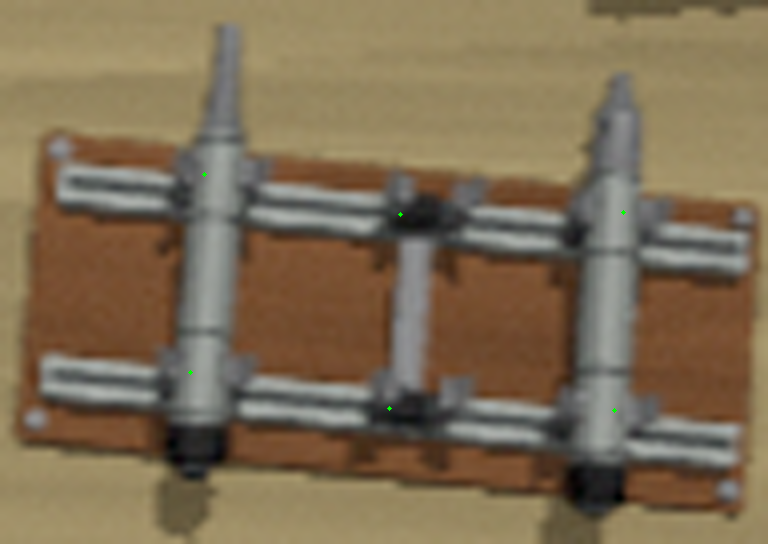

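```bash
python3 - <<'E'
from h import *
np.set_printoptions(precision=4,suppress=True)
f=lambda u,z:onz('top',(np.array(u)+.5)/8-.5+[308,132],z)
print('lips',f((437,187),.05),f((421,385),.05))
print('strap',f((417,235),.006),f((408,385),.006))
print('L',f((217,175),.042),f((200,385),.042),'R',f((615,215),.042),f((601,425),.042))
print('base',[f(u,.006) for u in((45,130),(757,205),(742,512),(17,440))])
E
```

```text
lips [ 0.6848 -0.1878  0.05  ] [ 0.6172 -0.182   0.05  ]
strap [ 0.681  -0.1895  0.006 ] [ 0.6279 -0.1861  0.006 ]
L [ 0.6892 -0.1157  0.042 ] [ 0.617  -0.1104  0.042 ] R [ 0.6794 -0.2489  0.042 ] [ 0.6073 -0.243   0.042 ]
base [array([ 0.7148, -0.061 ,  0.006 ]), array([ 0.6953, -0.3072,  0.006 ]), array([ 0.587 , -0.2995,  0.006 ]), array([ 0.6048, -0.0529,  0.006 ])]
```

View pics/rk2.png

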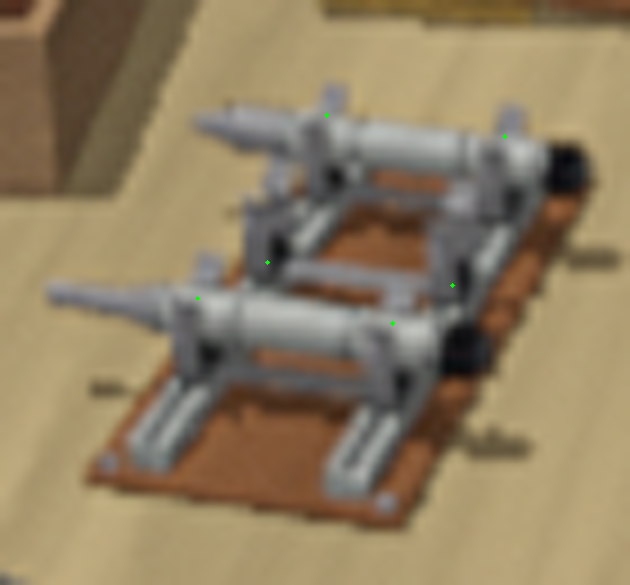

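move_arm:
  translation:
    - [10, 20, -2]
    - [10, 20, -2]
    - [10, 20, -2]
    - [10, 20, -2]
    - [10, 20, -2]
    - [10, 20, -2]
    - [10, 20, -2]
    - [10, 20, -2]
    - [10, 20, -2]
    - [10, 20, -2]
    - [10, 20, -2]
    - [10, 20, -2]
  twist:
    - [0, 0, 7.07]
    - [0, 0, 7.07]
    - [0, 0, 7.07]
    - [0, 0, 7.07]
    - [0, 0, 7.07]
    - [0, 0, 7.07]
    - [0, 0, 7.07]
    - [0, 0, 7.07]
    - [0, 0, 7.07]
    - [0, 0, 7.07]
    - [0, 0, 7.07]
    - [0, 0, 7.07]
  fingers: [60, 60, 60, 60, 60, 60, 60, 60, 60, 60, 60, 60]

```text
time_s: 2.6
tool_pos: [0.3874, -0.1056, 0.1812]
orientation: [-0.001, 0.821, 0.57, 0.0]
force: [0.2, 0.8, 0.1]
finger_gap: 0.0601
```

move_arm:
  translation:
    - [2.14, 3.42, -3]
    - [2.14, 3.42, -3]
    - [2.14, 3.42, -3]
    - [2.14, 3.42, -4.5]
    - [2.14, 3.42, -6]
    - [2.14, 3.42, -6.6]
    - [2.14, 3.42, -7.08]
    - [2.14, 3.42, -7.08]
    - [2.14, 3.42, -7.08]
  twist:
    - [0, 0, 0]
    - [0, 0, 0]
    - [0, 0, 0]
    - [0, 0, 0]
    - [0, 0, 0]
    - [0, 0, 0]
    - [0, 0, 0]
    - [0, 0, 0]
    - [0, 0, 0]
  fingers: [60, 60, 60, 60, 60, 60, 60, 60, 60]

```text
time_s: 3.5
tool_pos: [0.4408, -0.0249, 0.0044]
orientation: [0.0, 0.823, 0.568, 0.0]
force: [-0.9, 0.4, 0.8]
finger_gap: 0.0602
```

move_arm:
  translation:
    - [0, 0, 0]
    - [0, 0, 0]
    - [0, 0, 0]
    - [0, 0, 0]
    - [0, 0, 0]
    - [0, 0, 0]
    - [0, 0, 0]
    - [0, 0, 0]
    - [0, 0, 0]
    - [0, 0, 0]
  twist:
    - [0, 0, 0]
    - [0, 0, 0]
    - [0, 0, 0]
    - [0, 0, 0]
    - [0, 0, 0]
    - [0, 0, 0]
    - [0, 0, 0]
    - [0, 0, 0]
    - [0, 0, 0]
    - [0, 0, 0]
  fingers: [10, 10, 10, 10, 10, 10, 10, 10, 10, 10]
  squeeze: 60

```text
time_s: 4.5
tool_pos: [0.4407, -0.0244, 0.0052]
orientation: [0.001, 0.823, 0.568, 0.0]
force: [-0.8, -0.7, 7.0]
finger_gap: 0.0156
```

move_arm:
  translation:
    - [0, 0, 0.5]
    - [0, 0, 1]
    - [0, 0, 2]
    - [0, 0, 4]
    - [0, 0, 5]
    - [0, 0, 5]
    - [0, 0, 5]
  twist:
    - [0, 0, 0]
    - [0, 0, 0]
    - [0, 0, 0]
    - [0, 0, 0]
    - [0, 0, 0]
    - [0, 0, 0]
    - [0, 0, 0]
  fingers: [10, 10, 10, 10, 10, 10, 10]

```text
time_s: 5.2
tool_pos: [0.4404, -0.0242, 0.1298]
orientation: [0.001, 0.823, 0.568, 0.0]
force: [-0.4, -0.6, -1.4]
finger_gap: 0.0155
```

```bash
python3 - <<'E'
from h import *
s=readout.state();print(s['tool_pos'],s['finger_gap'],s['force'])
t=optics.read_camera('top')[:,:,::-1];s=optics.read_camera('side')[:,:,::-1]
def c(im,n,P,w,f):
    u=proj(n,P)[0].astype(int);x,y=u-w//2; print(n,x,y)
    return cv2.resize(im[y:y+w,x:x+w],(w*f,w*f),interpolation=cv2.INTER_CUBIC)
cv2.imwrite('pics/g.png',np.hstack([c(t,'top',[.44,-.024,.13],66,6),c(s,'side',[.44,-.024,.13],66,6)]))
E
```

```text
[ 0.4403516  -0.0242366   0.12975107] 0.015494479125596367 [-0.37583779 -0.58126642 -1.37993233]
top 267 209
side 284 156
```

View pics/g.png

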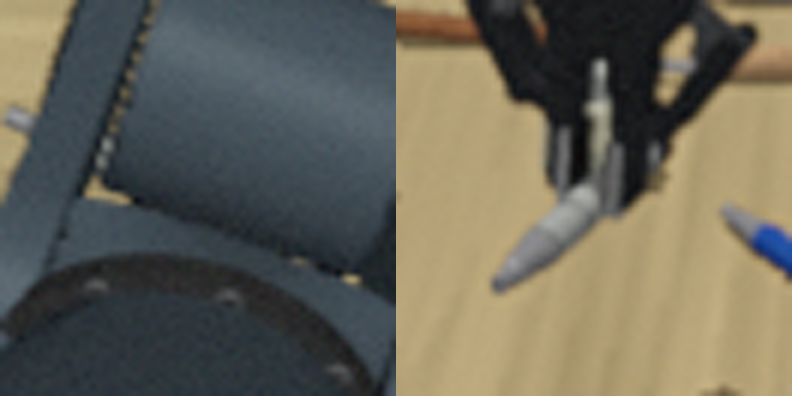

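```bash
python3 - <<'E'
from h import *
y=1.207
for dz in(0,-.005,-.01,-.02):
  P=np.array([.4404,-.0242,.1338+dz])+.084*np.array([np.cos(y),np.sin(y),0]); print(dz,(proj('side',P)[0]-[284,156]+.5)*6)
u=(np.array([101,288])+.5)/6-.5+[284,156]
o,d=ray('side',u); n=np.array([-np.sin(y),np.cos(y),0]); k=(np.array([.4404,-.0242,0])-o)@n/(d@n); print(o+k*d)
E
```

```text
0 [108.50167874 282.57814138]
-0.005 [108.14016755 293.04393878]
-0.01 [107.78020378 303.45352356]
-0.02 [107.06489652 324.10541954]
[0.47239612 0.05983595 0.13404087]
```

move_arm:
  translation:
    - [8.38, -6.38, 0]
    - [8.38, -6.38, 0]
    - [8.38, -6.38, 0]
    - [8.38, -6.38, 0]
    - [8.38, -6.38, 0]
    - [8.38, -6.38, 0]
    - [8.38, -6.38, 0]
    - [8.38, -6.38, 0]
    - [8.38, -6.38, 0]
    - [8.38, -6.38, -0.6]
    - [8.38, -6.38, -1.2]
    - [8.38, -6.38, -1.2]
  twist:
    - [0, 0, -9.2]
    - [0, 0, -9.2]
    - [0, 0, -9.2]
    - [0, 0, -9.2]
    - [0, 0, -9.2]
    - [0, 0, -9.2]
    - [0, 0, -9.2]
    - [0, 0, -9.2]
    - [0, 0, -9.2]
    - [0, 0, -9.2]
    - [0, 0, -9.2]
    - [0, 0, -9.2]
  fingers: [10, 10, 10, 10, 10, 10, 10, 10, 10, 10, 10, 10]

```text
time_s: 6.5
tool_pos: [0.6469, -0.1825, 0.0944]
orientation: [-0.002, 0.999, -0.038, -0.004]
force: [-0.3, -0.1, -1.3]
finger_gap: 0.0154
```

```bash
python3 - <<'E'
from h import *
s=readout.state();print(s['tool_pos'],s['orientation'],s['force'])
t=optics.read_camera('top')[:,:,::-1];s=optics.read_camera('side')[:,:,::-1]
def c(im,n,P,w,f):
    u=proj(n,P)[0].astype(int);x,y=u-w//2; print(n,x,y)
    return cv2.resize(im[y:y+w,x:x+w],(w*f,w*f),interpolation=cv2.INTER_CUBIC)
cv2.imwrite('pics/g2.png',np.hstack([c(t,'top',[.65,-.18,.08],66,6),c(s,'side',[.65,-.18,.08],66,6)]))
E
```

```text
[ 0.64686643 -0.18245769  0.09439197] [-0.00178274  0.99927747 -0.03773131 -0.00420751] [-0.334747   -0.07618127 -1.30913925]
top 328 131
side 220 140
```

View pics/g2.png

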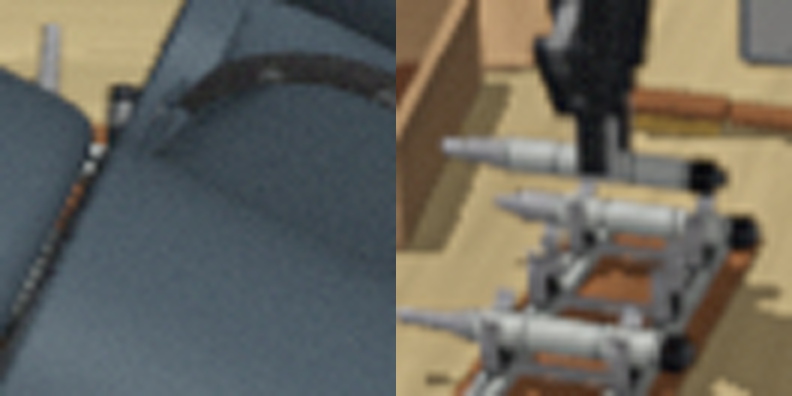

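```bash
python3 - <<'E'
from h import *
np.set_printoptions(precision=4,suppress=True)
ya=-.078; d0=np.array([np.cos(ya),np.sin(ya),0]); n0=np.array([-np.sin(ya),np.cos(ya),0])
def pl(u,off):
    u=(np.array(u)+.5)/6-.5+[220,140]; o,d=ray('side',u); c=np.array([.65,-.183,0])+off*n0
    k=(c-o)@n0/(d@n0); p=o+k*d; return (p-c)@d0,p[2]
print('held tip,seam',pl((49,145),0),pl((294,172),0))
print('R',pl((100,200),-.07),pl((336,222),-.07))
print('L seam',pl((264,345),.07))
E
```

```text
held tip,seam (np.float64(0.08613170012625673), np.float64(0.10091174572192974)) (np.float64(-0.047011779744520726), np.float64(0.1023166399197043))
R (np.float64(0.08803467668669439), np.float64(0.03444920660940254)) (np.float64(-0.0492447636015389), np.float64(0.03916936054191411))
L seam (np.float64(-0.05140156450329359), np.float64(0.04080883159187243))
```

move_arm:
  translation:
    - [-0.08, 0, 0]
    - [-0.08, 0, -0.6]
    - [-0.08, 0, -1.2]
    - [-0.08, 0, -1.6]
    - [-0.08, 0, -1.8]
    - [-0.08, 0, -1.9]
    - [-0.08, 0, -2.0]
    - [-0.08, 0, -2.0]
  twist:
    - [0, 0, 0]
    - [0, 0, 0]
    - [0, 0, 0]
    - [0, 0, 0]
    - [0, 0, 0]
    - [0, 0, 0]
    - [0, 0, 0]
    - [0, 0, 0]
  fingers: [10, 10, 10, 10, 10, 10, 10, 10]

```text
time_s: 7.4
tool_pos: [0.648, -0.1838, 0.0492]
orientation: [0.0, 0.999, -0.038, 0.0]
force: [0.3, 0.2, -1.6]
finger_gap: 0.0156
```

move_arm:
  translation:
    - [0, 0, -0.1]
    - [0, 0, -0.2]
    - [0, 0, -0.2]
  twist:
    - [0, 0, 0]
    - [0, 0, 0]
    - [0, 0, 0]
  fingers: [10, 10, 10]

```text
time_s: 7.7
tool_pos: [0.649, -0.1832, 0.0455]
orientation: [-0.0, 0.999, -0.038, 0.001]
force: [1.1, 3.4, 3.9]
finger_gap: 0.0155
```

move_arm:
  translation:
    - [0, 0.08, 0]
    - [0, 0.08, 0]
    - [0, 0.08, -0.1]
    - [0, 0.08, -0.1]
  twist:
    - [0, 0, 0]
    - [0, 0, 0]
    - [0, 0, 0]
    - [0, 0, 0]
  fingers: [10, 10, 10, 10]

```text
time_s: 8.1
tool_pos: [0.6494, -0.1828, 0.0434]
orientation: [0.001, 0.999, -0.038, 0.002]
force: [0.1, 0.2, 8.1]
finger_gap: 0.0152
```

move_arm:
  translation:
    - [0, 0, -0.1]
    - [0, 0, -0.2]
    - [0, 0, -0.3]
    - [0, 0, -0.3]
  twist:
    - [0, 0, 0]
    - [0, 0, 0]
    - [0, 0, 0]
    - [0, 0, 0]
  fingers: [10, 10, 10, 10]

```text
time_s: 8.5
tool_pos: [0.6472, -0.1821, 0.0333]
orientation: [0.0, 0.999, -0.038, -0.001]
force: [-0.3, -1.5, -1.6]
finger_gap: 0.015
```

move_arm:
  translation:
    - [0, 0, -0.1]
    - [0, 0, -0.15]
    - [0, 0, -0.15]
  twist:
    - [0, 0, 0]
    - [0, 0, 0]
    - [0, 0, 0]
  fingers: [10, 10, 10]

```text
time_s: 8.8
tool_pos: [0.6473, -0.1821, 0.033]
orientation: [0.0, 0.999, -0.038, -0.001]
force: [-4.6, 0.5, 14.4]
finger_gap: 0.0152
```

move_arm:
  translation:
    - [0, 0, 0.1]
    - [0, 0, 0.1]
    - [0, 0, 0.1]
    - [0, 0, 0.1]
    - [0, 0, 0.1]
    - [0, 0, 0.1]
  twist:
    - [0, 0, 0]
    - [0, 0, 0]
    - [0, 0, 0]
    - [0, 0, 0]
    - [0, 0, 0]
    - [0, 0, 0]
  fingers: [15, 35, 35, 35, 35, 35]

```text
time_s: 9.4
tool_pos: [0.6478, -0.1816, 0.0328]
orientation: [-0.0, 0.999, -0.038, -0.0]
force: [-0.6, 0.1, 0.4]
finger_gap: 0.0349
```

move_arm:
  translation:
    - [0, 0, 0.5]
    - [0, 0, 1]
    - [0, 0, 2]
    - [0, 0, 4]
    - [0, 0, 6]
    - [0, 2, 7]
    - [0, 4, 8]
    - [0, 6, 8]
    - [0, 8, 8]
    - [0, 8, 8]
  twist:
    - [0, 0, 0]
    - [0, 0, 0]
    - [0, 0, 0]
    - [0, 0, 0]
    - [0, 0, 0]
    - [0, 0, 0]
    - [0, 0, 0]
    - [0, 0, 0]
    - [0, 0, 0]
    - [0, 0, 0]
  fingers: [35, 35, 35, 35, 35, 35, 35, 35, 35, 35]

```text
time_s: 10.4
tool_pos: [0.6474, 0.0238, 0.2355]
orientation: [-0.001, 0.999, -0.036, 0.001]
force: [-0.7, -1.4, 0.2]
finger_gap: 0.035
```

```bash
python3 - <<'E'
from h import *
s=readout.state();print(s['tool_pos'],s['orientation'],s['force'])
t=optics.read_camera('top')[:,:,::-1];s=optics.read_camera('side')[:,:,::-1]
def c(im,n,P,w,f):
    u=proj(n,P)[0].astype(int);x,y=u-w//2; print(n,x,y)
    return cv2.resize(im[y:y+w,x:x+w],(w*f,w*f),interpolation=cv2.INTER_CUBIC)
cv2.imwrite('pics/g3.png',np.hstack([c(t,'top',[.65,-.18,.04],80,5),c(s,'side',[.65,-.18,.04],80,5)]))
E
```

```text
[0.64737125 0.02378046 0.23546553] [-9.75087987e-04  9.99362528e-01 -3.56693300e-02  1.13423294e-03] [-0.70250838 -1.35616923  0.21296989]
top 318 128
side 214 144
```

View pics/g3.png

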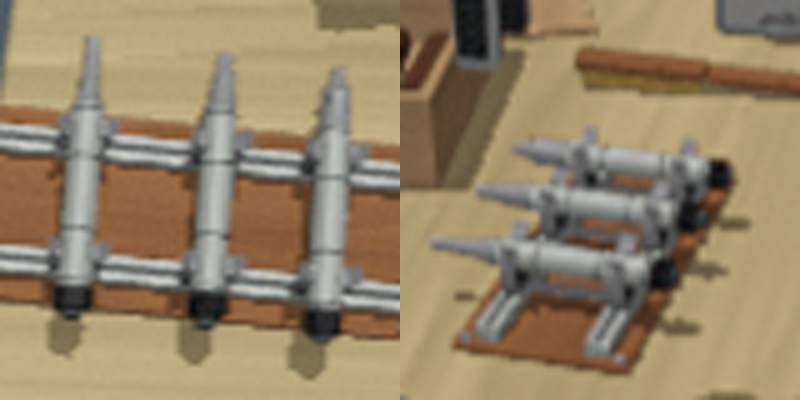

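```bash
cat > dl.py <<'E'
from h import *
np.set_printoptions(precision=3,suppress=True)
yaw=.3146; th=np.radians(35); Z=R.from_euler('z',yaw).as_matrix()
u=Z@[np.cos(th),0,np.sin(th)]; n=Z@[-np.sin(th),0,np.cos(th)]; l=Z@[0,1,0]
A=np.array([.5938,.2357,.0767])
def Rt(stop):
    al=(stop-4)*np.pi/6; x=np.cos(al)*u-np.sin(al)*l; z=-n; return R.from_matrix(np.c_[x,np.cross(z,x),z])
def go(h,stop):
    s=readout.state(); q=s['orientation']; Rc=R.from_quat([q[1],q[2],q[3],q[0]])
    print('pos',s['tool_pos'],'q',s['qpos'],'dT',(A+h*n-s['tool_pos'])/.025,'rot',(Rt(stop)*Rc.inv()).as_rotvec(degrees=True)/8)
E
python3 -c "
from dl import *
go(.094,3);go(.014,3);print(n,n*.08/.025)"
```

```text
pos [0.648 0.02  0.235] q [-0.14   0.555  1.369 -0.     1.216  1.503] dT [-4.212  7.941 -3.237] rot [-0.639 -4.467  6.313]
pos [0.648 0.02  0.235] q [-0.14   0.555  1.369 -0.     1.216  1.503] dT [-2.467  8.509 -5.858] rot [-0.639 -4.467  6.313]
[-0.545 -0.177  0.819] [-1.745 -0.568  2.621]
```

move_arm:
  translation:
    - [-4.2, 2, 0]
    - [-4.2, 4, 0]
    - [-4.2, 6, 0]
    - [-4.2, 8, 0]
    - [-4.2, 8, 0]
    - [-4.2, 8, 0]
    - [-4.2, 8, -2]
    - [-4.2, 7.95, -3.2]
    - [-4.2, 7.95, -3.2]
    - [-4.2, 7.95, -3.2]
    - [-4.2, 7.95, -3.2]
    - [-4.2, 7.95, -3.2]
  twist:
    - [-0.64, -4.47, 6.31]
    - [-0.64, -4.47, 6.31]
    - [-0.64, -4.47, 6.31]
    - [-0.64, -4.47, 6.31]
    - [-0.64, -4.47, 6.31]
    - [-0.64, -4.47, 6.31]
    - [-0.64, -4.47, 6.31]
    - [-0.64, -4.47, 6.31]
    - [-0.64, -4.47, 6.31]
    - [-0.64, -4.47, 6.31]
    - [-0.64, -4.47, 6.31]
    - [-0.64, -4.47, 6.31]
  fingers: [45, 45, 45, 45, 45, 45, 45, 45, 45, 45, 45, 45]

```text
time_s: 11.7
tool_pos: [0.5493, 0.2418, 0.1843]
orientation: [-0.004, 0.872, 0.379, 0.31]
force: [0.5, 0.5, 0.5]
finger_gap: 0.0451
```

```bash
python3 - <<'E'
from dl import *
go(.094,3);go(.014,3)
s=optics.read_camera('side')[:,:,::-1]
x,y=200,185
q=cv2.resize(s[y:y+110,x:x+130],None,fx=5,fy=5,interpolation=cv2.INTER_CUBIC)
for P in (A,A+.027*n,A+.094*n):
    v=(proj('side',P)[0]-[x,y]+.5)*5; cv2.circle(q,tuple(v.astype(int)),2,(0,255,0),-1)
cv2.imwrite('pics/d1.png',q)
E
```

```text
pos [0.549 0.242 0.184] q [ 0.148  0.455  2.021  1.258  0.168 -0.304] dT [-0.272 -0.913 -1.223] rot [-0.539 -0.053 -0.033]
pos [0.549 0.242 0.184] q [ 0.148  0.455  2.021  1.258  0.168 -0.304] dT [ 1.474 -0.345 -3.845] rot [-0.539 -0.053 -0.033]
```

View pics/d1.png

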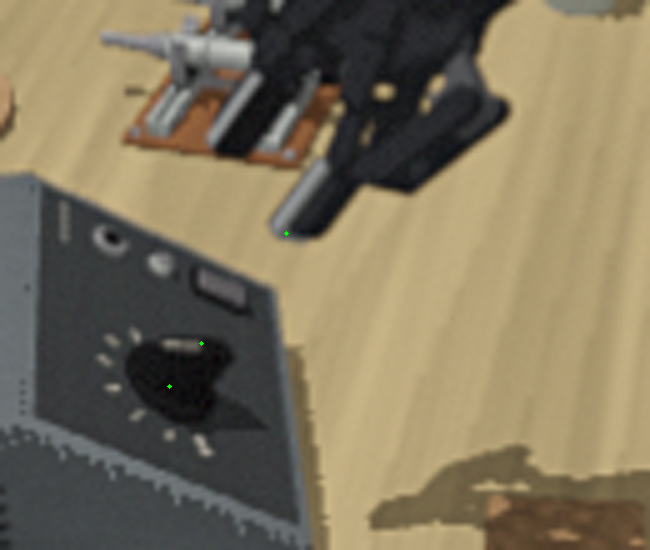

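move_arm:
  translation:
    - [0, 0, 0]
    - [0, 0, 0]
    - [0, 0, 0]
    - [0, 0, 0]
    - [0, 0, 0]
    - [0, 0, 0]
    - [0, 0, 0]
    - [0, 0, 0]
    - [0, 0, 0]
    - [0, 0, 0]
  twist:
    - [0, 0, 0]
    - [0, 0, 0]
    - [0, 0, 0]
    - [0, 0, 0]
    - [0, 0, 0]
    - [0, 0, 0]
    - [0, 0, 0]
    - [0, 0, 0]
    - [0, 0, 0]
    - [0, 0, 0]
  fingers: [45, 45, 45, 45, 45, 45, 45, 45, 45, 45]

```text
time_s: 12.75
tool_pos: [0.5477, 0.2437, 0.1839]
orientation: [-0.005, 0.872, 0.379, 0.309]
force: [-0.3, 0.3, 0.0]
finger_gap: 0.0449
```

```bash
python3 -c "
from dl import *
go(.094,3);go(.014,3)"
```

```text
pos [0.548 0.244 0.184] q [ 0.151  0.455  2.022  1.251  0.169 -0.294] dT [-0.208 -0.989 -1.208] rot [-0.547 -0.071 -0.045]
pos [0.548 0.244 0.184] q [ 0.151  0.455  2.022  1.251  0.169 -0.294] dT [ 1.537 -0.421 -3.829] rot [-0.547 -0.071 -0.045]
```

move_arm:
  translation:
    - [-0.2, -1, -1.2]
    - [-0.2, -1, -1.2]
    - [-0.2, -1, -1.2]
    - [-0.2, -1, -1.2]
    - [-0.2, -1, -1.2]
    - [-0.2, -1, -1.2]
    - [-0.2, -1, -1.2]
    - [-0.2, -1, -1.2]
    - [-0.2, -1, -1.2]
    - [-0.2, -1, -1.2]
  twist:
    - [-0.55, -0.07, -0.04]
    - [-0.55, -0.07, -0.04]
    - [-0.55, -0.07, -0.04]
    - [-0.55, -0.07, -0.04]
    - [-0.55, -0.07, -0.04]
    - [-0.55, -0.07, -0.04]
    - [-0.55, -0.07, -0.04]
    - [-0.55, -0.07, -0.04]
    - [-0.55, -0.07, -0.04]
    - [-0.55, -0.07, -0.04]
  fingers: [45, 45, 45, 45, 45, 45, 45, 45, 45, 45]

```text
time_s: 13.75
tool_pos: [0.5428, 0.2188, 0.1541]
orientation: [0.031, 0.871, 0.389, 0.299]
force: [1.0, 0.4, 0.6]
finger_gap: 0.045
```

```bash
python3 -c "
from dl import *
go(.094,3);go(.014,3)"
```

```text
pos [0.543 0.219 0.154] q [ 0.141  0.506  2.065  1.896  0.105 -0.994] dT [-0.012  0.01  -0.017] rot [ 0.003  0.002 -0.006]
pos [0.543 0.219 0.154] q [ 0.141  0.506  2.065  1.896  0.105 -0.994] dT [ 1.733  0.578 -2.638] rot [ 0.003  0.002 -0.006]
```

move_arm:
  translation:
    - [0.21, 0.07, -0.33]
    - [0.43, 0.14, -0.65]
    - [0.64, 0.21, -0.98]
    - [0.86, 0.28, -1.3]
    - [1.07, 0.36, -1.63]
    - [1.28, 0.43, -1.95]
    - [1.5, 0.5, -2.28]
    - [1.71, 0.57, -2.6]
    - [1.71, 0.57, -2.6]
    - [1.71, 0.57, -2.6]
    - [1.71, 0.57, -2.6]
  twist:
    - [0, 0, 0]
    - [0, 0, 0]
    - [0, 0, 0]
    - [0, 0, 0]
    - [0, 0, 0]
    - [0, 0, 0]
    - [0, 0, 0]
    - [0, 0, 0]
    - [0, 0, 0]
    - [0, 0, 0]
    - [0, 0, 0]
  fingers: [45, 45, 45, 45, 45, 45, 45, 45, 45, 45, 45]

```text
time_s: 14.85
tool_pos: [0.5853, 0.2329, 0.0893]
orientation: [0.031, 0.871, 0.389, 0.299]
force: [-0.0, -0.7, 0.5]
finger_gap: 0.0449
```

```bash
python3 -c "
from dl import *
go(.015,3);print(readout.state()['force'])"
```

```text
pos [0.585 0.233 0.089] q [ 0.159  0.677  1.988  2.53   0.156 -1.618] dT [ 0.013  0.004 -0.011] rot [ 0.003  0.    -0.006]
[-0.023 -0.668  0.467]
```

move_arm:
  translation:
    - [0, 0, 0]
    - [0, 0, 0]
    - [0, 0, 0]
    - [0, 0, 0]
    - [0, 0, 0]
    - [0, 0, 0]
    - [0, 0, 0]
    - [0, 0, 0]
    - [0, 0, 0]
    - [0, 0, 0]
  twist:
    - [0, 0, 0]
    - [0, 0, 0]
    - [0, 0, 0]
    - [0, 0, 0]
    - [0, 0, 0]
    - [0, 0, 0]
    - [0, 0, 0]
    - [0, 0, 0]
    - [0, 0, 0]
    - [0, 0, 0]
  fingers: [25, 20, 16, 8, 5, 5, 5, 5, 5, 5]
  squeeze: 40

```text
time_s: 15.85
tool_pos: [0.5841, 0.2341, 0.089]
orientation: [0.031, 0.871, 0.39, 0.299]
force: [-4.3, 4.3, 2.1]
finger_gap: 0.0106
```

```bash
python3 -c "
from dl import *
go(.015,3);s=readout.state();print(s['force'],s['torque'],s['finger_gap']);print('60deg rotvec',-60/8*n)"
```

```text
pos [0.584 0.234 0.089] q [ 0.161  0.677  1.989  2.53   0.157 -1.618] dT [ 0.06  -0.044 -0.   ] rot [-0.    -0.003 -0.025]
[-4.274  4.256  2.144] [0.473 0.603 0.496] 0.010583332758271894
60deg rotvec [ 4.091  1.331 -6.144]
```

move_arm:
  translation:
    - [-0.05, 0.05, 0]
    - [-0.05, 0.05, 0]
    - [-0.05, 0.05, 0]
    - [-0.05, 0.05, 0]
    - [-0.05, 0.05, 0]
    - [-0.05, 0.05, 0]
    - [-0.05, 0.05, 0]
    - [-0.05, 0.05, 0]
  twist:
    - [0, 0, 0]
    - [0.41, 0.13, -0.61]
    - [0.82, 0.27, -1.23]
    - [1.23, 0.4, -1.84]
    - [1.64, 0.53, -2.46]
    - [2.05, 0.67, -3.07]
    - [2.05, 0.67, -3.07]
    - [2.05, 0.67, -3.07]
  fingers: [5, 5, 5, 5, 5, 5, 5, 5]

```text
time_s: 16.65
tool_pos: [0.584, 0.2344, 0.089]
orientation: [-0.047, 0.942, 0.151, 0.297]
force: [-2.8, 1.7, 2.0]
finger_gap: 0.0109
```

```bash
python3 -c "
from dl import *
go(.015,4);s=readout.state();print(s['force'],s['torque'],s['torque']@n,s['finger_gap'])"
```

```text
pos [0.584 0.234 0.089] q [ 0.162  0.677  1.989  2.539  0.157 -1.102] dT [ 0.066 -0.053  0.001] rot [ 0.005 -0.002 -0.022]
[-2.822  1.745  1.965] [0.217 0.491 0.162] -0.0731020801615139 0.010943132361718356
```

Smooth; on to stop 5.

move_arm:
  translation:
    - [0, 0, 0]
    - [0, 0, 0]
    - [0, 0, 0]
    - [0, 0, 0]
    - [0, 0, 0]
    - [0, 0, 0]
    - [0, 0, 0]
    - [0, 0, 0]
  twist:
    - [0.41, 0.13, -0.61]
    - [0.82, 0.27, -1.23]
    - [1.23, 0.4, -1.84]
    - [1.64, 0.53, -2.46]
    - [2.05, 0.67, -3.07]
    - [2.05, 0.67, -3.07]
    - [2.05, 0.67, -3.07]
    - [2.05, 0.67, -3.07]
  fingers: [5, 5, 5, 5, 5, 5, 5, 5]

```text
time_s: 17.45
tool_pos: [0.5839, 0.2345, 0.0889]
orientation: [-0.123, 0.949, -0.098, 0.274]
force: [-2.5, 3.8, 1.6]
finger_gap: 0.0109
```

```bash
python3 -c "
from dl import *
go(.015,5);s=readout.state();print(s['force'],s['torque'],s['torque']@n,s['finger_gap'])"
```

```text
pos [0.584 0.235 0.089] q [ 0.161  0.677  1.99   2.534  0.158 -0.575] dT [ 0.07  -0.06   0.002] rot [-0.002 -0.001 -0.027]
[-2.52   3.765  1.614] [0.471 0.632 0.471] 0.01699694311824357 0.010875486109457825
```

Release and back off along the axis.

move_arm:
  translation:
    - [0, 0, 0]
    - [0, 0, 0]
    - [0, 0, 0]
    - [0, 0, 0]
    - [0, 0, 0]
    - [0, 0, 0]
    - [-0.44, -0.14, 0.66]
    - [-1.09, -0.36, 1.64]
    - [-1.75, -0.57, 2.62]
    - [-1.75, -0.57, 2.62]
    - [-1.75, -0.57, 2.62]
    - [-1.75, -0.57, 2.62]
  twist:
    - [0, 0, 0]
    - [0, 0, 0]
    - [0, 0, 0]
    - [0, 0, 0]
    - [0, 0, 0]
    - [0, 0, 0]
    - [0, 0, 0]
    - [0, 0, 0]
    - [0, 0, 0]
    - [0, 0, 0]
    - [0, 0, 0]
    - [0, 0, 0]
  fingers: [14, 20, 30, 45, 45, 45, 45, 45, 45, 45, 45, 45]

```text
time_s: 18.65
tool_pos: [0.5408, 0.22, 0.1546]
orientation: [-0.123, 0.948, -0.099, 0.275]
force: [0.5, 0.7, 0.1]
finger_gap: 0.0447
```

move_arm:
  translation:
    - [-2, -2, 2]
    - [-3, -4, 3]
    - [-3, -5, 4]
    - [-3, -6, 4]
    - [-3, -6, 4]
    - [-3, -6, 4]
    - [-3, -6, 4]
  twist:
    - [0, 0, 0]
    - [0, 0, 0]
    - [0, 0, 0]
    - [0, 0, 0]
    - [0, 0, 0]
    - [0, 0, 0]
    - [0, 0, 0]
  fingers: [45, 45, 45, 45, 45, 45, 45]

```text
time_s: 19.35
tool_pos: [0.4662, 0.0685, 0.2548]
orientation: [-0.123, 0.948, -0.101, 0.275]
force: [0.3, -0.3, -0.0]
finger_gap: 0.0451
```

```bash
python3 - <<'E'
from dl import *
s=readout.state();print(s['time_s'],s['tool_pos'],s['force'])
t=optics.read_camera('top')[:,:,::-1];s=optics.read_camera('side')[:,:,::-1]
def c(im,x,y,w,h,f): return cv2.resize(im[y:y+h,x:x+w],(w*f,h*f),interpolation=cv2.INTER_CUBIC)
a=np.hstack([c(t,165,155,65,50,6),c(s,215,235,65,50,6)])
b=np.hstack([cv2.resize(t,(390,292)),cv2.resize(s,(390,292))])
cv2.imwrite('pics/fin.png',np.vstack([a,b]))
for st in range(4,7):
    al=(st-4)*np.pi/6; P=np.array([A+.027*n+r*(np.cos(al)*u-np.sin(al)*l) for r in(0,.02)])
    print(st,((proj('top',P)-[165,155]+.5)*6).round().tolist(),((proj('side',P)-[215,235]+.5)*6+[390,0]).round().tolist())
E
```

```text
19.35 [0.466 0.068 0.255] [ 0.313 -0.301 -0.047]
4 [[204.0, 185.0], [189.0, 141.0]] [[542.0, 112.0], [494.0, 90.0]]
5 [[204.0, 185.0], [215.0, 140.0]] [[542.0, 112.0], [500.0, 76.0]]
6 [[204.0, 185.0], [237.0, 151.0]] [[542.0, 112.0], [517.0, 72.0]]
```

View pics/fin.png

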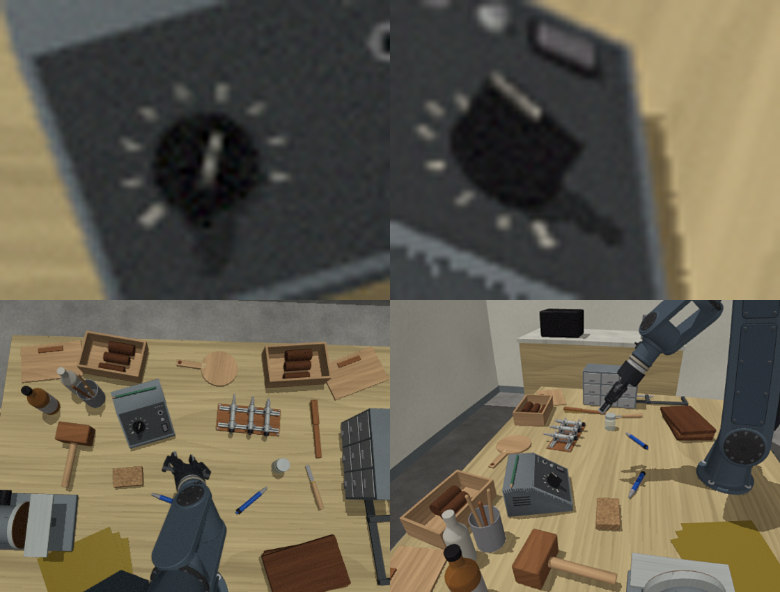

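```bash
python3 -c "
from station import job; print(job.hand_in())"
```

```text
the job is handed in; nothing more can be done
None
```

I did both parts in the order asked and handed the job in at about 19.5 s of the 64 s.

- **Handpiece:** I pressed the loose silver handpiece into the free middle clip. The force dropped as it snapped in, then it held firm against about 14 N of extra push. Pictures from both cameras show it level with its two neighbours, nose pointing the same way.
- **Dial:** I found it at stop 3 and turned it 60 degrees clockwise in two 30-degree steps to stop 5. After release, the white line matched the positions predicted for stop 5 in both cameras.
- **Bystanders:** In the last pictures nothing else on the bench looks moved, and the gripper is clear of everything. I judged this by eye and did not measure the other objects.

**Failed or disagreeing checks:**
- My camera estimates of the free clip's sideways position differed by up to about 8 mm. Contact force while pressing showed the barrel slightly off to one side, so I shifted it about 2 mm before pushing home.
- The handpiece may sit 1–3 mm towards its nose along the clip. That leaves its barrel well within the jaws.
- The first approach to the dial stopped about 40 mm short because the wrist was near an awkward pose, and a second command completed it.
- I viewed 11 pictures, one over the budget of 10.

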